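# Strip the pipe-stand jig

### The arm

A 6-joint arm with a two-finger parallel gripper is mounted at the origin on the work surface. World frame = base frame: x ahead of the robot, y to its left, z up, the work surface at z = 0. Lengths are in mm, angles in rad, forces in N, time in s.
With the tool pointing down it reaches from about 275 to 750 mm from the base axis. Payload 10.2 kg.
Tool frame: the origin (TCP) lies midway between the tips of the shut fingers; the grasp point (between the pads) lies 19 mm behind it; z points along the fingers, y is the line along which they close (so a half turn about z gives the same grasp; the last joint's range is limited). The gripper opens to 85 mm and grips with 20 to 120 N. Pads are 22 mm wide; open, the fingers measure 114 mm over their backs; the gripper's body (76 mm by 85 mm) begins 54 mm behind the grasp point. The pads swing forward as they close: fully open they stand 13 mm farther back than shut.
Start: joints at [1.097, 0.313, 1.498, -0, 1.331, -0.223], TCP at [130.307, 508.578, 231.294] pointing down, gripper open.
Joint ranges: [-2.94, 2.94], [-0.97, 2.17], [0.19, 2.56], [-1.23, 4.37], [0.02, 3.11], [-2.88, 2.88]. Speed limits (rad/s): [2.39, 2.39, 3.01, 3.14, 3.14, 3.14].

### API

Orientations are given as a unit quaternion [w, x, y, z].
In Python, from rig import ctrl, capture, camera_info gives the robot as it stands.
- The arm moves only by the tool apply_moves, never from a script. Its argument "targets" is a list of rows, each a list of 3 entries, a list of its own where there are three numbers: the finger opening in mm, from 0 to 85.4, then the shift along the world's x, y, z in mm, then the turn, a rotation vector about the world's x, y, z in degrees. In form: [[grip, [dx, dy, dz], [rx, ry, rz]], ...]. A call has 1 to 20 rows; each row is the pose to reach, as a shift and turn from the pose commanded when the call began; what a row does not reach only later rows make up. A row lasts 1/10 s, in which the tool goes at most 50 mm and 8.59 degrees, less where a joint would pass 70% of its speed; a pose out of reach is approached as far as the arm can. A call with a gripper value outside its range is refused whole. The fingers move at their own pace and stop on an object; "squeeze" is the grip in N (left out, the last holds). Time passes only in rows, so rows that repeat a pose let the fingers close. It gives the time, the measured TCP pose, the force, the opening and the grip force at its end, in the units of the state.
- ctrl.sense(): the state, without advancing time (a new reading comes with each control period).
- capture(name): name is "scene" or "top" or "wrist"; returns (picture, depth): 400x640x3 uint8, blue, green, red; 400x640 float32, mm along the optical axis (not along the pixel's ray), 0 where there is no reading.
- camera_info(name): a dict with "vfov" (degrees; the focal length in pixels is half the picture's height over the tangent of half this angle, whatever the lens; pixels are square), "cx", "cy" (the principal point, pixels), "extrinsics" (4x4, takes a point from camera to world coordinates). Camera axes: x right, y down, z forward; pixel columns grow to the right and rows downward; lengths in mm; the calibration is good to about 2 mm. A picture is of the moment at which its call begins: read the wrist's pose just before it. camera_info takes no time and is no camera call; for the wrist camera it gives the pose at the moment of the call.
- ctrl.finish_job(): hands the job in; it is judged then, once.
The state is a dict: "time_s": time; "joints": joint angles; "dq": joint speeds; "tau": joint torques, N m; "eef_pos": TCP position; "ee_rot": TCP orientation; "force": force on the tool from outside, world axes, zero at the start; "wrist_torque": the same for the moment, N m; "grip_width": opening from 0.0 (shut) to 1.0 (fully open); "grip_force": force on a finger pad.
Only numpy, scipy, OpenCV 4.12 (cv2) and the standard library are available. Lean on these libraries where they do the work, as an engineer would, in place of code of your own. Each camera call takes 0.05 s, during which the arm holds its last target. There are 200 camera calls.

### The job

Clear the welded pipe stands off the jig: turn the quarter-turn handle fully open to free them, pull every stand up off the rail against its spring catch, and put the tall ones in the deep tray and the short ones in the shallow tray, upright or on their side. When all of them are in, turn the handle fully shut again. Leave the spirit level alone.

Things in the scene. Friction and masses are not known exactly. Their poses are not given: they have to be found in the camera images.
- jig: fixed jig. Origin: on the bench under the rail's axis. Grey base 150 x 460 mm; steel rail 40 mm wide (x), 360 long (along y), top at z=60 mm. Stations at y=-135, -45, 45, 135 mm, some empty. A stand sits astride the rail, its origin at z=34, held by sprung noses in the rail's sides: a straight upward pull of some 8 to 12 N beyond its weight frees it; its legs clear the rail after 28 mm
- keeper_mid (a point): middle of the keeper strip's top, 78 mm above the bench; the strip runs along the rail on its far side (+x), 56 to 69 mm from its axis. With the handle shut, a tab of it lies over each stand's base plate and no stand can be lifted; opening the handle slides it 45 mm along the jig's +y, and the tabs stand in the gaps
- handle (a joint): quarter-turn handle at the jig's -y end, vertical axis: 0 = shut (arm points along the jig's -x), 1.571 = open (arm along the jig's -y), growing counterclockwise from above. Stops at both ends; stays where it is left; 2 to 3 N at the grip moves it. It drives the keeper strip
- handle_grip (a point): on the axis of the handle's upright round black grip (22 mm diameter, bench heights 92 to 186 mm), 166 mm above the bench; turns with the handle, 90 mm from its axis
- handle_pivot (a point): on the handle's vertical axis, 166 mm above the bench (the hub itself is 97 mm high)
- tall_a: tall pipe stand, dark steel, 170 mm high; may be absent. Origin: under its clip legs, centred; z up the post, y along the rail when clipped on. Legs to z=26 mm; plate 90 (x) x 52 (y) mm, top at z=32; post 44 x 44 to z=142; saddle flush with the post's +-y faces, its wings out to x=+-46 and up to z=170. Pinch the +-y faces (44 mm apart) at z=140; wings cover the +-x faces
- tall_b: tall pipe stand, dark steel, 170 mm high; may be absent. Origin: under its clip legs, centred; z up the post, y along the rail when clipped on. Legs to z=26 mm; plate 90 (x) x 52 (y) mm, top at z=32; post 44 x 44 to z=142; saddle flush with the post's +-y faces, its wings out to x=+-46 and up to z=170. Pinch the +-y faces (44 mm apart) at z=140; wings cover the +-x faces
- short_a: short pipe stand, dark steel, 120 mm high; may be absent. Origin: under its clip legs, centred; z up the post, y along the rail when clipped on. Legs to z=26 mm; plate 90 (x) x 52 (y) mm, top at z=32; post 44 x 44 to z=92; saddle flush with the post's +-y faces, its wings out to x=+-46 and up to z=120. Pinch the +-y faces (44 mm apart) at z=90; wings cover the +-x faces
- short_b: short pipe stand, dark steel, 120 mm high; may be absent. Origin: under its clip legs, centred; z up the post, y along the rail when clipped on. Legs to z=26 mm; plate 90 (x) x 52 (y) mm, top at z=32; post 44 x 44 to z=92; saddle flush with the post's +-y faces, its wings out to x=+-46 and up to z=120. Pinch the +-y faces (44 mm apart) at z=90; wings cover the +-x faces
- deep_tray: deep grey tray, fixed to the bench, open on top: 270 (x) by 150 (y) mm outside, walls 4 mm thick and 55 mm high, floor 4 mm thick. Origin: centre of its underside. Two stands fit side by side along its x
- shallow_tray: shallow grey tray, fixed to the bench, like the deep one (270 by 150 mm, walls and floor 4 mm) but its walls are only 22 mm high
- level: aluminium spirit level, 180 x 35 x 20 mm, lying loose on the bench beyond the handle's end of the jig; origin under its centre, long along its y; to be left alone

How it is judged:
By the outcome, as a careful person would: the job done as asked, in the order asked, and still so for the second after the job is handed in, with the robot touching nothing.
Of tall_a, short_a, tall_b, short_b only 3 to 4 are there at a start; the rules pass over those that are not, and their reading is None.
At some moment in a run one of tall_a, short_a, tall_b, short_b may be knocked a few centimetres aside while the robot is not near it.
Once in a run the grip may slacken for a moment while it holds something.
It also fails if it takes over 210 s, if anything falls off the work surface, if the arm or the gripper's body presses on something with over 40 N, if the wrist force passes 120 N, or if a joint passes its speed limit or range.

## Working session

There is one attempt and no reset: what is moved stays moved. The work goes in short steps, Python scripts to look and compute and a tool call to move; the robot and the scene stay as the last step left them, time stands still between calls to the robot, and variables do not carry over. Pictures are saved under pics/ and viewed, at most 14 in all, crops included, and the job is handed in when it is done.

Besides the shell and the picture viewer there is one more tool, called after "Call:" in YAML: its name, and indented under it one key for each argument. apply_moves: Moves the arm, as the interface text tells. Its arguments: {"type":"object","properties":{"targets":{"type":"array","items":{"type":"array"}},"squeeze":{"type":"number"}},"required":["targets"]}

```bash
mkdir -p pics; cat > h.py <<'E'
import numpy as np, cv2
from rig import ctrl, capture, camera_info
def cam(n):
    i=camera_info(n); return i
def world(n,depth,info=None):
    i=info or camera_info(n); H,W=depth.shape
    f=H/2/np.tan(np.radians(i["vfov"])/2)
    u,v=np.meshgrid(np.arange(W),np.arange(H))
    P=np.stack([(u-i["cx"])/f*depth,(v-i["cy"])/f*depth,depth],-1)
    E=np.array(i["extrinsics"]); return P@E[:3,:3].T+E[:3,3]
E
python3 - <<'E'
from h import *
for n in("top","scene"):
    im,d=capture(n); cv2.imwrite(f"pics/{n}0.png",im); np.save(f"{n}0.npy",d)
    i=camera_info(n); print(n,i["vfov"],i["cx"],i["cy"],np.round(i["extrinsics"],3).tolist(),(d>0).mean())
print(ctrl.sense())
E
```

```text
top 44.930418926189375 325.54090300009256 197.441197199638 [[0.013, -0.992, 0.127, 371.178], [-1.0, -0.015, -0.013, 22.366], [0.015, -0.127, -0.992, 1538.323], [0.0, 0.0, 0.0, 1.0]] 0.99577734375
scene 56.24159034361055 319.7474092742505 200.49995376566204 [[-0.677, 0.477, -0.56, 1060.95], [0.736, 0.435, -0.519, 482.143], [-0.004, -0.764, -0.645, 715.176], [0.0, 0.0, 0.0, 1.0]] 0.9961171875
{'time_s': 0.1, 'joints': array([ 1.09662464e+00,  3.13421450e-01,  1.49834179e+00, -9.72796152e-06,
        1.33100610e+00, -2.23379560e-01]), 'dq': array([ 2.27188596e-04, -1.16447415e-03, -4.75592454e-04,  7.46400226e-04,
       -7.23095517e-05,  4.21007070e-04]), 'tau': array([ 3.30150069e-03, -4.12897325e+01, -2.60143948e+01, -1.17066593e-04,
        3.03005254e-03,  1.02427285e-05]), 'eef_pos': array([130.18897514, 508.3708357 , 230.78555662]), 'ee_rot': array([-1.96624346e-04,  1.25066524e-01,  9.92148184e-01, -5.54532637e-04]), 'force': array([ 0.73140703, -0.73520005,  0.19479443]), 'wrist_torque': array([ 0.01674495, -0.019589  ,  0.0329812 ]), 'grip_force': 0.0, 'grip_width': 1.0011620306258135}
```

View pics/top0.png

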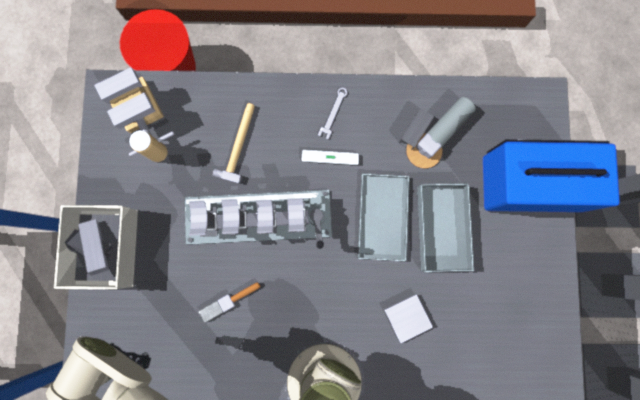

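View pics/scene0.png

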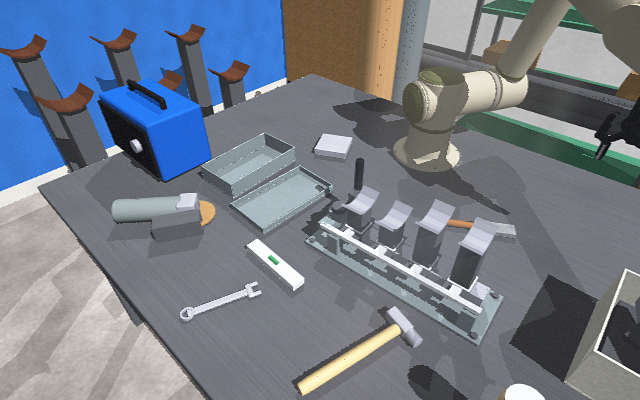

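The top view shows the jig at about (258,218) with 4 stands (200, 230, 265 and 296, 217). The handle grip is near (320,243), the trays are at (384,217) and (446,227), and the level is at (330,157). Next I measure these with depth.

```bash
python3 - <<'E'
from h import *
d=np.load("top0.npy"); P=world("top",d)
def blobs(n,P,lo,hi,xr,yr,minpx=15):
    m=((P[...,2]>lo)&(P[...,2]<hi)&(P[...,0]>xr[0])&(P[...,0]<xr[1])&(P[...,1]>yr[0])&(P[...,1]<yr[1])).astype(np.uint8)
    k,l,s,c=cv2.connectedComponentsWithStats(m)
    for j in range(1,k):
        if s[j,4]>=minpx:
            q=P[l==j]; r=cv2.minAreaRect(q[:,:2].astype(np.float32))
            print(n,s[j].tolist(),"rect",np.round(np.array(r[0]),1),np.round(r[1],1),round(r[2],1),"z",np.round(np.percentile(q[:,2],[5,50,95]),1))
XR=(150,650);YR=(-480,450)
blobs("z>12",P,12,400,XR,YR,60)
blobs("z>100",P,100,400,XR,YR)
S=np.load("scene0.npy"); Q=world("scene",S)
blobs("Sz>100",Q,115,300,(280,480),(-170,350),20)
blobs("Srim",Q,12,80,(250,600),(-450,-90),60)
E
```

```text
z>12 [213, 170, 29, 14, 244] rect [636.  316.4] [87.8 35.8] 74.6 z [17.4 24.2 30.1]
z>12 [358, 175, 51, 86, 372] rect [ 507.6 -180.6] [150.8 269.8] 87.7 z [14.  20.5 26.3]
z>12 [418, 184, 56, 88, 1020] rect [ 476.3 -370.3] [270.5 152.6] 2.1 z [15.1 43.3 57.8]
z>12 [186, 190, 144, 59, 4718] rect [505.1 220.5] [451.4 187.5] 87.8 z [ 16.  102.4 197.7]
z>12 [199, 283, 61, 39, 616] rect [242.5 292.9] [ 41.2 199.9] 29.2 z [12.9 17.6 23.5]
z>12 [385, 295, 47, 39, 1220] rect [ 195.5 -255.8] [111. 111.] 25.9 z [17.4 23.4 28.5]
z>100 [221, 199, 23, 35, 625] rect [487.6 270.5] [96.1 45.2] 3.8 z [138.5 185.3 203.1]
z>100 [256, 199, 18, 34, 520] rect [493.3 180.7] [95.5 44.7] 4.0 z [126.8 136.5 153.4]
z>100 [287, 198, 17, 34, 509] rect [499.8  91.1] [95.8 44. ] 4.2 z [127.1 136.4 153.5]
z>100 [189, 200, 24, 36, 653] rect [481.9 360. ] [96.6 45.8] 3.6 z [129.5 185.  203. ]
z>100 [316, 239, 8, 10, 55] rect [415.1  21.2] [24.7 20.9] 52.2 z [125.6 183.1 188.3]
Sz>100 [354, 158, 10, 26, 216] rect [416.9  21.2] [21.4 21.7] 27.4 z [119.6 156.5 185. ]
Sz>100 [358, 185, 21, 20, 229] rect [467.9  89.4] [25.2 45.2] 2.0 z [133.4 141.5 152. ]
Sz>100 [427, 199, 28, 46, 457] rect [462.  269.2] [38.4 45.1] 3.8 z [161.3 187.6 201.7]
Sz>100 [388, 200, 25, 27, 314] rect [464.8 179.7] [33.4 44.9] 4.1 z [131.2 139.4 151.5]
Sz>100 [466, 217, 17, 22, 153] rect [459.6 344.2] [40.8 13.4] 3.4 z [179.7 188.6 202.3]
Srim [203, 132, 93, 62, 1701] rect [ 470.1 -369.7] [262.9 157.3] 1.4 z [14.8 35.2 53. ]
Srim [242, 165, 91, 58, 473] rect [ 487.8 -179.5] [156.6 230.2] 87.7 z [12.6 17.7 21.9]
```

```bash
python3 - <<'E'
import cv2
im=cv2.imread("pics/top0.png")[150:290,170:490]
cv2.imwrite("pics/top0c.png",cv2.resize(im,None,fx=2.5,fy=2.5,interpolation=cv2.INTER_CUBIC))
E
```

```text
(no output)
```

View pics/top0c.png

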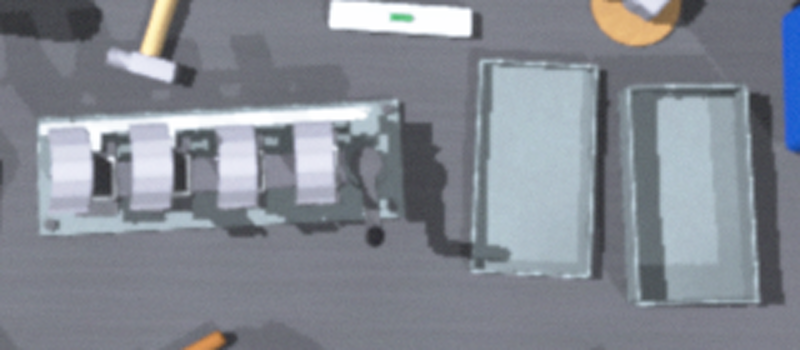

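The trays, stands and handle line up: the jig yaw is about 3.8°. The shorts are at y≈91 and 181, the talls at y≈270 and 360. The grip is at (415,21) and the handle pivot near (504.5,27). The deep tray is at (476,-370) and the shallow one at (507,-181). I move above the handle.

Call:
apply_moves:
  targets:
    - [85, [48, -81, 20], [0, 0, 5]]
    - [85, [95, -162, 30], [0, 0, 10]]
    - [85, [143, -244, 30], [0, 0, 18]]
    - [85, [190, -325, 30], [0, 0, 18]]
    - [85, [238, -406, 30], [0, 0, 18]]
    - [85, [285, -487, 30], [0, 0, 18]]
    - [85, [285, -487, 30], [0, 0, 18]]
    - [85, [285, -487, 30], [0, 0, 18]]
    - [85, [285, -487, 30], [0, 0, 18]]
    - [85, [285, -487, 30], [0, 0, 18]]
    - [85, [285, -487, 30], [0, 0, 18]]
    - [85, [285, -487, 30], [0, 0, 18]]
    - [85, [285, -487, 30], [0, 0, 18]]
    - [85, [285, -487, 30], [0, 0, 18]]
    - [85, [285, -487, 30], [0, 0, 18]]
    - [85, [285, -487, 30], [0, 0, 18]]
  squeeze: 30

```text
time_s: 1.7
eef_pos: [414.9, 22.5, 261.4]
ee_rot: [0.0, -0.032, 0.999, 0.0]
force: [0.1, 0.1, -0.8]
grip_width: 0.997
grip_force: 0.0
```

Call:
apply_moves:
  targets:
    - [85, [1, -1, -40], [0, 0, 0]]
    - [85, [1, -1, -80], [0, 0, 0]]
    - [85, [1, -1, -113], [0, 0, 0]]
    - [85, [1, -1, -113], [0, 0, 0]]
    - [10, [1, -1, -113], [0, 0, 0]]
    - [10, [1, -1, -113], [0, 0, 0]]
    - [10, [1, -1, -113], [0, 0, 0]]
    - [10, [1, -1, -113], [0, 0, 0]]
    - [10, [1, -1, -113], [0, 0, 0]]
    - [10, [1, -1, -113], [0, 0, 0]]
    - [10, [1, -1, -113], [0, 0, 0]]
    - [10, [1, -1, -113], [0, 0, 0]]

```text
time_s: 2.9
eef_pos: [416.7, 20.5, 149.2]
ee_rot: [0.001, -0.032, 0.999, -0.0]
force: [-1.8, -0.4, 5.5]
grip_width: 0.248
grip_force: 29.1
```

Call:
apply_moves:
  targets:
    - [10, [1.5, -11.6, 0], [0, 0, 0]]
    - [10, [4.6, -23, 0], [0, 0, 0]]
    - [10, [9.1, -33.9, 0], [0, 0, 0]]
    - [10, [15, -44, 0], [0, 0, 0]]
    - [10, [22, -53.4, 0], [0, 0, 0]]
    - [10, [30.5, -61.7, 0], [0, 0, 0]]
    - [10, [40, -69, 0], [0, 0, 0]]
    - [10, [50, -74.8, 0], [0, 0, 0]]
    - [10, [61, -79, 0], [0, 0, 0]]
    - [10, [72, -82.3, 0], [0, 0, 0]]
    - [10, [84, -83.8, 0], [0, 0, 0]]
    - [10, [96, -83.8, 0], [0, 0, 0]]
    - [10, [100, -83.5, 0], [0, 0, 0]]
    - [10, [100, -83.5, 0], [0, 0, 0]]
    - [10, [100, -83.5, 0], [0, 0, 0]]
    - [10, [100, -83.5, 0], [0, 0, 0]]

```text
time_s: 4.5
eef_pos: [510.6, -58.9, 146.4]
ee_rot: [-0.008, -0.032, 0.999, 0.004]
force: [-25.5, 18.9, 6.0]
grip_width: 0.249
grip_force: 31.5
```

Call:
apply_moves:
  targets:
    - [10, [-4, 3, 0], [0, 0, 0]]
    - [85, [-4, 3, 0], [0, 0, 0]]
    - [85, [-4, 3, 0], [0, 0, 0]]
    - [85, [-4, 3, 0], [0, 0, 0]]
    - [85, [-4, 3, 0], [0, 0, 0]]
    - [85, [-4, 3, 40], [0, 0, 0]]
    - [85, [-4, 3, 80], [0, 0, 0]]
    - [85, [-15, 40, 115], [0, 0, 0]]
    - [85, [-15, 80, 115], [0, 0, 0]]
    - [85, [-15, 120, 115], [0, 0, 0]]
    - [85, [-15, 150, 115], [0, 0, 0]]
    - [85, [-15, 150, 115], [0, 0, 0]]
    - [85, [-15, 150, 115], [0, 0, 0]]

```text
time_s: 5.8
eef_pos: [501.4, 87.2, 263.4]
ee_rot: [0.0, -0.032, 0.999, -0.0]
force: [0.5, 0.2, -0.6]
grip_width: 0.997
grip_force: 0.0
```

```bash
cat >> h.py <<'E'
def blobs(n,P,lo,hi,xr=(280,620),yr=(-460,420),minpx=15):
    m=((P[...,2]>lo)&(P[...,2]<hi)&(P[...,0]>xr[0])&(P[...,0]<xr[1])&(P[...,1]>yr[0])&(P[...,1]<yr[1])).astype(np.uint8)
    k,l,s,c=cv2.connectedComponentsWithStats(m)
    for j in range(1,k):
        if s[j,4]>=minpx:
            q=P[l==j]; r=cv2.minAreaRect(q[:,:2].astype(np.float32))
            print(n,s[j].tolist(),"c",np.round(np.array(r[0]),1),np.round(r[1],1),round(r[2],1),"z",np.round(np.percentile(q[:,2],[5,50,95]),1))
E
python3 - <<'E'
from h import *
s=ctrl.sense(); print(s["eef_pos"])
im,d=capture("top"); cv2.imwrite("pics/top1.png",im); blobs("T",world("top",d),100,215)
im,d=capture("wrist"); i=camera_info("wrist"); cv2.imwrite("pics/w1.png",im); print(i["vfov"],np.round(i["extrinsics"],2).tolist()); blobs("W",world("wrist",d,i),60,215,minpx=100)
im,d=capture("scene"); cv2.imwrite("pics/s1.png",im[120:370,180:520]); blobs("S",world("scene",d),115,215)
E
```

```text
[501.40088479  87.18611833 263.38870749]
T [221, 199, 23, 35, 627] c [487.7 270.7] [96.5 45.8] 3.3 z [134.6 185.9 203.3]
T [189, 200, 24, 36, 651] c [481.8 359.5] [95.6 46.6] 3.6 z [129.9 184.7 202.7]
T [342, 207, 10, 10, 67] c [507.8 -58.7] [19.6 20.2] 43.0 z [116.6 181.8 187.3]
T [267, 216, 7, 17, 84] c [472.1 162.7] [15.  50.8] 87.7 z [107.2 136.6 154. ]
T [289, 218, 15, 14, 181] c [470.8  88.6] [38.  41.1] 3.5 z [129.2 139.7 154. ]
65.27447542640233 [[-0.06, 0.96, 0.29, 427.47], [1.0, 0.06, 0.02, 82.16], [-0.0, 0.29, -0.96, 406.82], [0.0, 0.0, 0.0, 1.0]]
W [110, 128, 530, 142, 41150] c [507.4 174.5] [123.8 486. ] 3.8 z [ 65.5 136.5 198.3]
S [307, 162, 9, 27, 208] c [511.8 -56.3] [21.  20.2] 43.2 z [119.5 156.4 185. ]
S [341, 185, 38, 33, 589] c [501.  92.] [95.9 45.3] 3.3 z [118.8 134.2 151.6]
S [415, 199, 40, 55, 1234] c [489.6 271.2] [94. 45.] 4.1 z [122.8 180.1 201.3]
S [374, 200, 39, 35, 659] c [495.6 182.1] [95.9 45.1] 4.0 z [119.4 134.9 151.9]
S [454, 217, 45, 58, 1371] c [484.  361.2] [94.4 44.2] 3.7 z [122.5 180.4 201.5]
```

View pics/s1.png

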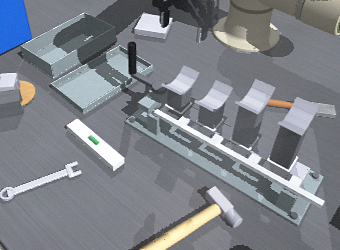

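The handle is open with its grip at about (150,60) in the crop. The keeper has slid toward +y and all 4 stands are in place. I grasp the first short stand.

Call:
apply_moves:
  targets:
    - [85, [-1, 4.5, -50], [0, 0, 0]]
    - [85, [-1, 4.5, -100], [0, 0, 0]]
    - [85, [-1, 4.5, -140], [0, 0, 0]]
    - [85, [-1, 4.5, -162], [0, 0, 0]]
    - [85, [-1, 4.5, -162], [0, 0, 0]]
    - [30, [-1, 4.5, -162], [0, 0, 0]]
    - [30, [-1, 4.5, -162], [0, 0, 0]]
    - [30, [-1, 4.5, -162], [0, 0, 0]]
    - [30, [-1, 4.5, -162], [0, 0, 0]]
    - [30, [-1, 4.5, -162], [0, 0, 0]]
    - [30, [-1, 4.5, -162], [0, 0, 0]]
    - [30, [-1, 4.5, -162], [0, 0, 0]]
  squeeze: 90

```text
time_s: 7.15
eef_pos: [501.2, 91.3, 103.1]
ee_rot: [0.002, -0.032, 0.999, -0.0]
force: [-0.8, -1.8, 6.3]
grip_width: 0.496
grip_force: 91.6
```

Call:
apply_moves:
  targets:
    - [30, [0, 0, 5], [0, 0, 0]]
    - [30, [0, 0, 10], [0, 0, 0]]
    - [30, [0, 0, 15], [0, 0, 0]]
    - [30, [0, 0, 20], [0, 0, 0]]
    - [30, [0, 0, 25], [0, 0, 0]]
    - [30, [0, 0, 30], [0, 0, 0]]
    - [30, [0, 0, 40], [0, 0, 0]]
    - [30, [0, 0, 50], [0, 0, 0]]
    - [30, [0, 0, 60], [0, 0, 0]]
    - [30, [0, 0, 60], [0, 0, 0]]

```text
time_s: 8.15
eef_pos: [501.1, 91.6, 163.0]
ee_rot: [0.002, -0.032, 0.999, -0.0]
force: [-1.3, 0.2, -4.4]
grip_width: 0.497
grip_force: 95.4
```

Call:
apply_moves:
  targets:
    - [30, [-30, 0, 0], [0, 0, 0]]
    - [30, [-60, 0, 0], [0, 0, 0]]
    - [30, [-90, -15, 0], [0, 0, 0]]
    - [30, [-91, -45, 0], [0, 0, 0]]
    - [30, [-91, -80, 0], [0, 0, 0]]
    - [30, [-91, -115, 0], [0, 0, 0]]
    - [30, [-91, -150, 0], [0, 0, 0]]
    - [30, [-91, -185, 0], [0, 0, 0]]
    - [30, [-85, -215, 0], [0, 0, 0]]
    - [30, [-55, -235, 0], [0, 0, 0]]
    - [30, [-20, -250, 0], [0, 0, 0]]
    - [30, [15, -262, 0], [0, 0, 0]]
    - [30, [45, -270, 0], [0, 0, 0]]
    - [30, [68, -274, 0], [0, 0, 0]]
    - [30, [68, -274, 0], [0, 0, 0]]
    - [30, [68, -274, 0], [0, 0, 0]]

```text
time_s: 9.75
eef_pos: [568.0, -182.2, 160.5]
ee_rot: [-0.001, -0.032, 0.999, 0.0]
force: [-0.3, 0.0, -3.5]
grip_width: 0.499
grip_force: 95.4
```

```bash
python3 - <<'E'
from h import *
s=ctrl.sense(); print(s["eef_pos"],s["grip_width"])
im,d=capture("scene"); cv2.imwrite("pics/s2.png",im[80:380,100:500])
im,d=capture("top"); P=world("top",d);blobs("T",P,13,80,(300,660),(-280,-95))
E
```

```text
[ 567.96805645 -182.16318288  160.52746043] 0.49885326991597845
T [361, 174, 16, 31, 66] c [ 603.3 -115.4] [ 41.  107.3] 63.0 z [13.9 20.  24.7]
T [392, 235, 15, 26, 58] c [ 402.7 -244.6] [36.2 90.9] 58.9 z [13.9 20.1 26.4]
```

View pics/s2.png

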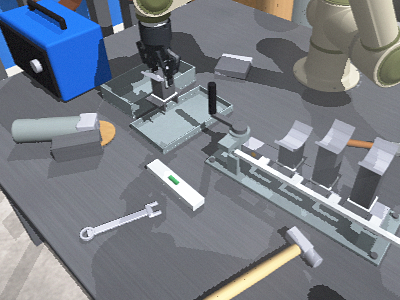

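The short stand is held upright over the shallow tray, at about (165,90) in the crop. I lower and release it.

Call:
apply_moves:
  targets:
    - [30, [1, 0, -25], [0, 0, 0]]
    - [30, [1, 0, -50], [0, 0, 0]]
    - [30, [1, 0, -70], [0, 0, 0]]
    - [30, [1, 0, -80], [0, 0, 0]]
    - [30, [1, 0, -85], [0, 0, 0]]
    - [30, [1, 0, -88], [0, 0, 0]]
    - [30, [1, 0, -88], [0, 0, 0]]

```text
time_s: 10.55
eef_pos: [569.5, -182.6, 73.9]
ee_rot: [0.0, -0.032, 0.999, -0.0]
force: [0.2, 0.1, -4.0]
grip_width: 0.495
grip_force: 95.5
```

Call:
apply_moves:
  targets:
    - [30, [0, 0, -1.5], [0, 0, 0]]
    - [30, [0, 0, -1.5], [0, 0, 0]]
    - [75, [0, 0, -1], [0, 0, 0]]
    - [75, [0, 0, -1], [0, 0, 0]]
    - [75, [0, 0, -1], [0, 0, 0]]
    - [75, [0, 0, -1], [0, 0, 0]]
    - [75, [0, 0, 30], [0, 0, 0]]
    - [75, [0, 0, 70], [0, 0, 0]]
    - [75, [0, 0, 110], [0, 0, 0]]
    - [75, [0, 0, 150], [0, 0, 0]]
    - [75, [-10, 30, 190], [0, 0, 0]]
    - [75, [-20, 70, 195], [0, 0, 0]]
    - [75, [-30, 115, 195], [0, 0, 0]]
    - [75, [-40, 160, 195], [0, 0, 0]]
    - [75, [-50, 205, 195], [0, 0, 0]]
    - [75, [-58, 250, 195], [0, 0, 0]]
    - [75, [-65, 295, 195], [0, 0, 0]]
    - [75, [-75, 340, 195], [0, 0, 0]]
    - [75, [-75, 364, 195], [0, 0, 0]]
    - [75, [-75, 364, 195], [0, 0, 0]]

```text
time_s: 12.55
eef_pos: [493.7, 184.1, 268.3]
ee_rot: [0.0, -0.034, 0.999, 0.0]
force: [0.5, 0.2, -0.0]
grip_width: 0.879
grip_force: 0.0
```

```bash
cat > look.py <<'E'
from h import *
s=ctrl.sense(); print(np.round(s["eef_pos"],1),s["grip_width"],s["time_s"])
for n in("scene","top"):
    im,d=capture(n); P=world(n,d); cv2.imwrite(f"pics/{n}_{s['time_s']:.1f}.png",im)
    blobs(n[0]+"jig",P,115,215,yr=(-80,420)); blobs(n[0]+"tray",P,62,215,xr=(330,640),yr=(-460,-80)); 
E
python3 look.py
```

```text
[493.7 184.1 268.3] 0.878501083296498 12.55
sjig [307, 162, 9, 27, 207] c [511. -56.] [20.4 19.7] 52.9 z [119.3 156.5 184.8]
sjig [415, 199, 40, 55, 1233] c [489.5 271.2] [94.3 45.1] 3.7 z [123.  180.1 201.2]
sjig [374, 200, 39, 35, 655] c [495.3 181.8] [94.1 44.8] 4.0 z [119.3 134.5 151.9]
sjig [454, 217, 45, 58, 1369] c [484.3 361.1] [94.  44.4] 3.7 z [123.2 180.4 201.5]
stray [245, 164, 37, 35, 590] c [ 568.4 -181.8] [96.6 46.9] 4.6 z [ 67.5 101.  121.2]
tjig [189, 200, 23, 36, 636] c [481.9 359.9] [96.5 46.7] 3.7 z [141.9 185.3 203.2]
tjig [343, 207, 9, 10, 65] c [507.6 -58.5] [19.5 20.2] 44.6 z [121.5 183.3 187.5]
tjig [257, 218, 8, 15, 90] c [466.7 191.6] [42.7 20. ] 8.5 z [128.  138.3 153.9]
tjig [229, 220, 14, 14, 141] c [461.2 259.7] [40.9 27.6] 6.2 z [136.3 188.3 203. ]
ttray [379, 177, 19, 33, 497] c [ 568.3 -182.3] [96.1 45.3] 3.4 z [ 94.9 106.  123.2]
```

Short A is in place. Next is the second short stand.

Call:
apply_moves:
  targets:
    - [80, [0.5, -2.5, -50], [0, 0, 0]]
    - [80, [0.5, -2.5, -100], [0, 0, 0]]
    - [80, [0.5, -2.5, -140], [0, 0, 0]]
    - [80, [0.5, -2.5, -166], [0, 0, 0]]
    - [80, [0.5, -2.5, -166], [0, 0, 0]]
    - [30, [0.5, -2.5, -166], [0, 0, 0]]
    - [30, [0.5, -2.5, -166], [0, 0, 0]]
    - [30, [0.5, -2.5, -166], [0, 0, 0]]
    - [30, [0.5, -2.5, -166], [0, 0, 0]]
    - [30, [0.5, -2.5, -166], [0, 0, 0]]
    - [30, [0.5, -2.5, -166], [0, 0, 0]]
    - [30, [0.5, -2.5, -161], [0, 0, 0]]
    - [30, [0.5, -2.5, -156], [0, 0, 0]]
    - [30, [0.5, -2.5, -151], [0, 0, 0]]
    - [30, [0.5, -2.5, -146], [0, 0, 0]]
    - [30, [0.5, -2.5, -140], [0, 0, 0]]
    - [30, [0.5, -2.5, -130], [0, 0, 0]]
    - [30, [0.5, -2.5, -118], [0, 0, 0]]
    - [30, [0.5, -2.5, -106], [0, 0, 0]]
    - [30, [0.5, -2.5, -106], [0, 0, 0]]

```text
time_s: 14.65
eef_pos: [495.7, 179.2, 164.5]
ee_rot: [0.002, -0.032, 0.999, 0.0]
force: [-0.3, 0.5, -3.1]
grip_width: 0.503
grip_force: 95.2
```

Call:
apply_moves:
  targets:
    - [30, [-30, 0, 0], [0, 0, 0]]
    - [30, [-60, -5, 0], [0, 0, 0]]
    - [30, [-86, -25, 0], [0, 0, 0]]
    - [30, [-88, -60, 0], [0, 0, 0]]
    - [30, [-88, -95, 0], [0, 0, 0]]
    - [30, [-88, -130, 0], [0, 0, 0]]
    - [30, [-88, -165, 0], [0, 0, 0]]
    - [30, [-88, -200, 0], [0, 0, 0]]
    - [30, [-88, -235, 0], [0, 0, 0]]
    - [30, [-88, -270, 0], [0, 0, 0]]
    - [30, [-85, -305, 0], [0, 0, 0]]
    - [30, [-70, -335, 0], [0, 0, 0]]
    - [30, [-55, -352, 0], [0, 0, 0]]
    - [30, [-50, -357, 0], [0, 0, 0]]
    - [30, [-50, -357, 0], [0, 0, 0]]
    - [30, [-50, -357, 0], [0, 0, 0]]
    - [30, [-50, -357, 0], [0, 0, 0]]

```text
time_s: 16.35
eef_pos: [444.4, -177.0, 162.3]
ee_rot: [-0.0, -0.032, 0.999, 0.0]
force: [-0.5, -0.0, -2.4]
grip_width: 0.499
grip_force: 95.3
```

```bash
python3 look.py|grep -v jig
```

```text
[ 444.4 -177.   162.3] 0.4989407711716022 16.35
stray [279, 123, 36, 50, 931] c [ 449.7 -169.4] [84.6 94.8] 45.4 z [101.5 156.7 210.2]
stray [245, 164, 37, 35, 586] c [ 568.5 -181.8] [97.6 46.8] 4.3 z [ 67.6 100.7 120.8]
ttray [379, 177, 17, 31, 395] c [ 572.8 -182.5] [87.6 45.5] 4.6 z [ 92.8 104.1 121.8]
ttray [378, 237, 23, 15, 65] c [ 415.9 -172.3] [69.1 13.8] 61.2 z [161.1 202.2 212.3]
```

Still held, with the width and force unchanged. Lower, release and move to the nearer tall stand.

Call:
apply_moves:
  targets:
    - [30, [1, -1, -25], [0, 0, 0]]
    - [30, [1, -1, -50], [0, 0, 0]]
    - [30, [1, -1, -72], [0, 0, 0]]
    - [30, [1, -1, -82], [0, 0, 0]]
    - [30, [1, -1, -87], [0, 0, 0]]
    - [30, [1, -1, -89], [0, 0, 0]]
    - [30, [1, -1, -90], [0, 0, 0]]
    - [30, [1, -1, -90], [0, 0, 0]]

```text
time_s: 17.25
eef_pos: [446.4, -179.1, 74.2]
ee_rot: [0.001, -0.032, 0.999, -0.001]
force: [-4.3, 3.2, 7.4]
grip_width: 0.499
grip_force: 96.7
```

Call:
apply_moves:
  targets:
    - [75, [0, 0, 1], [0, 0, 0]]
    - [75, [0, 0, 1], [0, 0, 0]]
    - [75, [0, 0, 1], [0, 0, 0]]
    - [75, [0, 0, 1], [0, 0, 0]]
    - [75, [0, 0, 30], [0, 0, 0]]
    - [75, [0, 0, 70], [0, 0, 0]]
    - [75, [0, 0, 110], [0, 0, 0]]
    - [75, [0, 10, 155], [0, 0, 0]]
    - [75, [0, 40, 195], [0, 0, 0]]
    - [75, [0, 88, 205], [0, 0, 0]]
    - [75, [0, 136, 205], [0, 0, 0]]
    - [75, [5, 184, 205], [0, 0, 0]]
    - [75, [10, 232, 205], [0, 0, 0]]
    - [75, [18, 280, 205], [0, 0, 0]]
    - [75, [26, 328, 205], [0, 0, 0]]
    - [75, [34, 376, 205], [0, 0, 0]]
    - [75, [42, 424, 205], [0, 0, 0]]
    - [75, [42, 450, 205], [0, 0, 0]]
    - [75, [42, 450, 205], [0, 0, 0]]
    - [75, [42, 450, 205], [0, 0, 0]]

```text
time_s: 19.25
eef_pos: [487.7, 271.1, 277.0]
ee_rot: [-0.0, -0.032, 0.999, -0.0]
force: [-0.5, 0.1, 0.5]
grip_width: 0.873
grip_force: 0.0
```

```bash
python3 look.py
```

```text
[487.7 271.1 277. ] 0.8734146566997281 19.25
sjig [307, 162, 9, 26, 205] c [512.6 -55.2] [20.8 20.2] 45.2 z [120.2 156.  184.5]
sjig [414, 198, 41, 55, 1224] c [488.6 269.8] [94.2 44.6] 3.8 z [122.9 180.  201.3]
sjig [454, 217, 45, 58, 1362] c [484.4 361.1] [94.7 44.2] 3.6 z [122.9 180.5 201.5]
stray [281, 148, 33, 31, 503] c [ 446.6 -177. ] [94.8 47.4] 3.3 z [ 67.1 101.  120.6]
stray [245, 164, 37, 35, 588] c [ 569.6 -182.1] [94.5 48.2] 4.8 z [ 67.5 101.1 121. ]
tjig [343, 207, 9, 10, 61] c [507.8 -58.7] [19.3 20.4] 43.9 z [123.  183.8 188.7]
tjig [237, 215, 6, 12, 50] c [481.  249.2] [ 8.2 31.9] 88.7 z [121.4 161.  184.8]
tjig [191, 223, 21, 13, 195] c [451.2 356.4] [33.6 43.8] 5.8 z [144.4 189.1 205.8]
tjig [223, 227, 3, 7, 16] c [447.9 285. ] [18.4  5.8] 17.7 z [189.4 199.4 203.2]
ttray [379, 177, 19, 33, 502] c [ 568.3 -182.5] [96. 45.] 4.2 z [ 95.2 106.1 122.6]
ttray [377, 219, 19, 33, 519] c [ 445.  -177.1] [95.1 45.4] 2.3 z [ 95.7 106.4 123.3]
```

Call:
apply_moves:
  targets:
    - [80, [0.5, -0.5, -50], [0, 0, 0]]
    - [80, [0.5, -0.5, -100], [0, 0, 0]]
    - [80, [0.5, -0.5, -125], [0, 0, 0]]
    - [80, [0.5, -0.5, -125], [0, 0, 0]]
    - [30, [0.5, -0.5, -125], [0, 0, 0]]
    - [30, [0.5, -0.5, -125], [0, 0, 0]]
    - [30, [0.5, -0.5, -125], [0, 0, 0]]
    - [30, [0.5, -0.5, -125], [0, 0, 0]]
    - [30, [0.5, -0.5, -125], [0, 0, 0]]
    - [30, [0.5, -0.5, -125], [0, 0, 0]]
    - [30, [0.5, -0.5, -120], [0, 0, 0]]
    - [30, [0.5, -0.5, -115], [0, 0, 0]]
    - [30, [0.5, -0.5, -110], [0, 0, 0]]
    - [30, [0.5, -0.5, -105], [0, 0, 0]]
    - [30, [0.5, -0.5, -99], [0, 0, 0]]
    - [30, [0.5, -0.5, -89], [0, 0, 0]]
    - [30, [0.5, -0.5, -75], [0, 0, 0]]
    - [30, [0.5, -0.5, -60], [0, 0, 0]]
    - [30, [0.5, -0.5, -60], [0, 0, 0]]

```text
time_s: 21.25
eef_pos: [488.7, 270.9, 219.9]
ee_rot: [0.002, -0.032, 0.999, 0.001]
force: [0.3, -0.9, -4.5]
grip_width: 0.495
grip_force: 95.2
```

Call:
apply_moves:
  targets:
    - [30, [-30, 0, 0], [0, 0, 0]]
    - [30, [-65, -5, 0], [0, 0, 0]]
    - [30, [-100, -15, 0], [0, 0, 0]]
    - [30, [-130, -35, 0], [0, 0, 0]]
    - [30, [-148, -65, 0], [0, 0, 0]]
    - [30, [-154, -100, 0], [0, 0, 0]]
    - [30, [-154, -135, 0], [0, 0, 0]]
    - [30, [-154, -170, 0], [0, 0, 0]]
    - [30, [-154, -205, 0], [0, 0, 0]]
    - [30, [-154, -240, 0], [0, 0, 0]]
    - [30, [-154, -275, 0], [0, 0, 0]]
    - [30, [-154, -310, 0], [0, 0, 0]]
    - [30, [-154, -345, 0], [0, 0, 0]]
    - [30, [-154, -380, 0], [0, 0, 0]]
    - [30, [-154, -415, 0], [0, 0, 0]]
    - [30, [-154, -450, 0], [0, 0, 0]]
    - [30, [-154, -485, 0], [0, 0, 0]]
    - [30, [-154, -520, 0], [0, 0, 0]]
    - [30, [-154, -555, 0], [0, 0, 0]]
    - [30, [-154, -580, 0], [0, 0, 0]]

```text
time_s: 23.25
eef_pos: [333.8, -310.9, 216.9]
ee_rot: [-0.0, -0.031, 1.0, 0.0]
force: [0.6, -0.8, -4.4]
grip_width: 0.5
grip_force: 94.9
```

Call:
apply_moves:
  targets:
    - [30, [10, -28, 0], [0, 0, 0]]
    - [30, [30, -50, 0], [0, 0, 0]]
    - [30, [60, -60, 0], [0, 0, 0]]
    - [30, [95, -60, 0], [0, 0, 0]]
    - [30, [130, -60, 0], [0, 0, 0]]
    - [30, [165, -58, 0], [0, 0, 0]]
    - [30, [195, -57, 0], [0, 0, 0]]
    - [30, [204, -57, 0], [0, 0, 0]]
    - [30, [204, -57, 0], [0, 0, 0]]
    - [30, [204, -57, 0], [0, 0, 0]]
    - [30, [204, -57, 0], [0, 0, 0]]

```text
time_s: 24.35
eef_pos: [537.3, -366.7, 217.5]
ee_rot: [-0.0, -0.031, 1.0, 0.0]
force: [-0.8, -0.4, -4.2]
grip_width: 0.497
grip_force: 95.0
```

```bash
python3 look.py|grep -v tjig; cd pics; ls -t|head -2; python3 -c "
import cv2,glob,os
f=max(glob.glob('scene_*'),key=os.path.getmtime);cv2.imwrite('c3.png',cv2.resize(cv2.imread(f)[50:300,150:450],None,fx=1.5,fy=1.5))"
```

```text
[ 537.3 -366.7  217.5] 0.4974030272435306 24.35
sjig [307, 162, 9, 26, 208] c [511.  -56.5] [20.2 20.2] 48.8 z [119.9 155.9 184.8]
sjig [454, 217, 45, 58, 1369] c [483.8 361. ] [94.8 44.3] 3.5 z [122.8 180.3 201.4]
stray [214, 117, 34, 42, 802] c [ 534.8 -367. ] [90.5 56.7] 2.2 z [102.9 153.4 208.2]
stray [281, 148, 33, 31, 502] c [ 446.  -177.3] [94.  47.9] 3.3 z [ 66.8 100.4 121.1]
stray [245, 164, 37, 35, 593] c [ 567.3 -182. ] [97.4 48.5] 3.5 z [ 67.2 101.  121.2]
ttray [379, 177, 19, 33, 500] c [ 568.4 -182.6] [95.9 45.1] 3.6 z [ 95.2 106.3 123. ]
ttray [440, 191, 9, 9, 25] c [ 569.7 -343.9] [14.1 26.9] 55.6 z [104.2 127.6 131.1]
ttray [377, 219, 19, 33, 520] c [ 444.9 -177.3] [95.7 45.3] 3.1 z [ 95.3 106.2 123.7]
top_24.4.png
scene_24.4.png
```

View pics/c3.png

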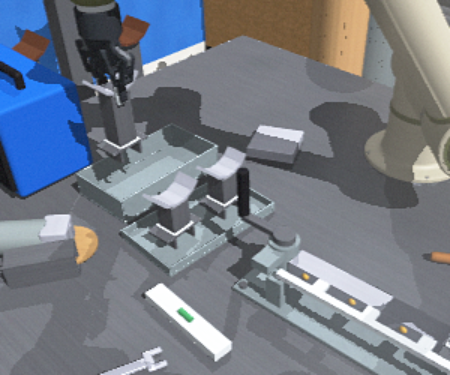

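The tall stand hangs upright over the deep tray's far half, at about (118,130) in the crop. Both shorts stand upright in the shallow tray.

Call:
apply_moves:
  targets:
    - [30, [1, -1, -25], [0, 0, 0]]
    - [30, [1, -1, -50], [0, 0, 0]]
    - [30, [1, -1, -72], [0, 0, 0]]
    - [30, [1, -1, -85], [0, 0, 0]]
    - [30, [1, -1, -90], [0, 0, 0]]
    - [30, [1, -1, -93], [0, 0, 0]]
    - [30, [1, -1, -95], [0, 0, 0]]
    - [30, [1, -1, -95], [0, 0, 0]]

```text
time_s: 25.25
eef_pos: [539.8, -367.9, 124.7]
ee_rot: [0.001, -0.032, 0.999, -0.001]
force: [-1.8, 1.1, 4.8]
grip_width: 0.501
grip_force: 95.8
```

Call:
apply_moves:
  targets:
    - [65, [0, 0, 0], [0, 0, 0]]
    - [65, [0, 0, 0], [0, 0, 0]]
    - [65, [0, 0, 0], [0, 0, 0]]
    - [65, [0, 0, 0], [0, 0, 0]]
    - [65, [0, 0, 30], [0, 0, 0]]
    - [65, [0, 0, 70], [0, 0, 0]]
    - [65, [0, 0, 110], [0, 0, 0]]
    - [65, [0, 0, 155], [0, 0, 0]]
    - [75, [0, 48, 155], [0, 0, 0]]
    - [75, [-5, 96, 155], [0, 0, 0]]
    - [75, [-10, 144, 155], [0, 0, 0]]
    - [75, [-15, 192, 155], [0, 0, 0]]
    - [75, [-20, 240, 155], [0, 0, 0]]
    - [75, [-25, 288, 155], [0, 0, 0]]
    - [75, [-30, 336, 155], [0, 0, 0]]
    - [75, [-35, 384, 155], [0, 0, 0]]
    - [75, [-40, 432, 155], [0, 0, 0]]
    - [75, [-45, 480, 155], [0, 0, 0]]
    - [75, [-50, 528, 155], [0, 0, 0]]
    - [75, [-53, 570, 155], [0, 0, 0]]

```text
time_s: 27.25
eef_pos: [485.6, 204.9, 277.6]
ee_rot: [0.0, -0.032, 0.999, 0.0]
force: [0.9, -0.6, 0.4]
grip_width: 0.879
grip_force: 0.0
```

```bash
python3 look.py
```

```text
[485.6 204.9 277.6] 0.8789585833405337 27.25
sjig [307, 162, 9, 26, 207] c [510.8 -55.9] [19.5 20.4] 60.3 z [120.1 156.6 184.8]
sjig [454, 217, 45, 58, 1369] c [483.3 361. ] [96.9 44.6] 3.3 z [123.4 180.6 201.3]
stray [210, 122, 35, 45, 778] c [ 538.4 -368. ] [96.4 48.3] 3.4 z [ 69.5 131.2 169. ]
stray [281, 148, 33, 31, 499] c [ 447.1 -176.5] [94.7 47.1] 5.7 z [ 66.5 100.3 120.6]
stray [245, 164, 37, 35, 591] c [ 568.9 -182.2] [96.  48.5] 5.3 z [ 67.2 100.8 121.1]
tjig [189, 201, 11, 35, 235] c [480.5 367.8] [94.9 30.6] 3.0 z [177.8 187.4 203.6]
tjig [343, 207, 9, 10, 65] c [507.6 -58.5] [19.3 20. ] 44.3 z [122.5 183.2 188.8]
ttray [379, 177, 19, 33, 501] c [ 568.2 -182.4] [96.1 45. ] 4.1 z [ 94.9 106.1 123.1]
ttray [439, 186, 27, 34, 633] c [ 537.9 -369.3] [96.  46.4] 3.3 z [ 86.7 154.7 172.5]
ttray [377, 219, 19, 33, 516] c [ 445.  -177.3] [96.7 45.1] 4.2 z [ 95.7 106.7 123.7]
```

Call:
apply_moves:
  targets:
    - [80, [-2.5, 48, 0], [0, 0, 0]]
    - [80, [-2.5, 96, 0], [0, 0, 0]]
    - [80, [-2.5, 140, 0], [0, 0, 0]]
    - [80, [-2.5, 155.5, 0], [0, 0, 0]]
    - [80, [-2.5, 155.5, 0], [0, 0, 0]]
    - [80, [-2.5, 155.5, -45], [0, 0, 0]]
    - [80, [-2.5, 155.5, -90], [0, 0, 0]]
    - [80, [-2.5, 155.5, -125], [0, 0, 0]]
    - [80, [-2.5, 155.5, -125], [0, 0, 0]]
    - [30, [-2.5, 155.5, -125], [0, 0, 0]]
    - [30, [-2.5, 155.5, -125], [0, 0, 0]]
    - [30, [-2.5, 155.5, -125], [0, 0, 0]]
    - [30, [-2.5, 155.5, -125], [0, 0, 0]]
    - [30, [-2.5, 155.5, -125], [0, 0, 0]]
    - [30, [-2.5, 155.5, -125], [0, 0, 0]]

```text
time_s: 28.85
eef_pos: [484.9, 358.6, 155.2]
ee_rot: [0.002, -0.032, 0.999, 0.001]
force: [-0.2, 0.7, 6.0]
grip_width: 0.5
grip_force: 91.6
```

Call:
apply_moves:
  targets:
    - [30, [0, 0, 5], [0, 0, 0]]
    - [30, [0, 0, 10], [0, 0, 0]]
    - [30, [0, 0, 15], [0, 0, 0]]
    - [30, [0, 0, 20], [0, 0, 0]]
    - [30, [0, 0, 25], [0, 0, 0]]
    - [30, [0, 0, 35], [0, 0, 0]]
    - [30, [0, 0, 50], [0, 0, 0]]
    - [30, [0, 0, 66], [0, 0, 0]]
    - [30, [0, 0, 66], [0, 0, 0]]
    - [30, [-30, 0, 66], [0, 0, 0]]
    - [30, [-65, -5, 66], [0, 0, 0]]
    - [30, [-100, -15, 66], [0, 0, 0]]
    - [30, [-130, -40, 66], [0, 0, 0]]
    - [30, [-148, -75, 66], [0, 0, 0]]
    - [30, [-150, -110, 66], [0, 0, 0]]
    - [30, [-150, -145, 66], [0, 0, 0]]
    - [30, [-150, -180, 66], [0, 0, 0]]
    - [30, [-150, -215, 66], [0, 0, 0]]
    - [30, [-150, -250, 66], [0, 0, 0]]
    - [30, [-150, -285, 66], [0, 0, 0]]

```text
time_s: 30.85
eef_pos: [333.3, 71.9, 218.3]
ee_rot: [0.0, -0.032, 0.999, -0.0]
force: [0.7, -0.3, -5.3]
grip_width: 0.495
grip_force: 95.6
```

Call:
apply_moves:
  targets:
    - [30, [0, -35, 0], [0, 0, 0]]
    - [30, [0, -70, 0], [0, 0, 0]]
    - [30, [0, -105, 0], [0, 0, 0]]
    - [30, [0, -140, 0], [0, 0, 0]]
    - [30, [0, -175, 0], [0, 0, 0]]
    - [30, [0, -210, 0], [0, 0, 0]]
    - [30, [0, -245, 0], [0, 0, 0]]
    - [30, [0, -280, 0], [0, 0, 0]]
    - [30, [0, -315, 0], [0, 0, 0]]
    - [30, [0, -350, 0], [0, 0, 0]]
    - [30, [5, -385, 0], [0, 0, 0]]
    - [30, [25, -415, 0], [0, 0, 0]]
    - [30, [50, -435, 0], [0, 0, 0]]
    - [30, [75, -444, 0], [0, 0, 0]]
    - [30, [81, -444, 0], [0, 0, 0]]
    - [30, [81, -444, 0], [0, 0, 0]]
    - [30, [81, -444, 0], [0, 0, 0]]

```text
time_s: 32.55
eef_pos: [414.3, -370.4, 218.1]
ee_rot: [-0.0, -0.032, 0.999, 0.0]
force: [0.3, -0.3, -5.8]
grip_width: 0.495
grip_force: 95.8
```

```bash
python3 look.py|grep -v tjig; cd pics; python3 -c "
import cv2,glob,os
f=max(glob.glob('scene_*'),key=os.path.getmtime);cv2.imwrite('c4.png',cv2.resize(cv2.imread(f)[50:300,150:450],None,fx=1.5,fy=1.5))"
```

```text
[ 414.3 -370.4  218.1] 0.49549764314306627 32.55
sjig [307, 162, 9, 27, 204] c [512.  -56.6] [19.7 20.7] 37.7 z [120.9 156.7 184.8]
stray [247, 103, 31, 40, 721] c [ 412.1 -366.7] [92.7 53.9] 2.3 z [101.8 153.4 207.9]
stray [210, 122, 35, 46, 773] c [ 538.9 -367.7] [93.6 48.4] 4.4 z [ 69.3 131.  169.1]
stray [281, 148, 33, 31, 502] c [ 446.1 -176.3] [96.7 46. ] 6.1 z [ 67.6 100.6 121.3]
stray [245, 164, 37, 35, 593] c [ 569.  -181.7] [95.2 47.5] 4.8 z [ 66.3 100.8 121. ]
ttray [379, 177, 19, 33, 500] c [ 568.2 -182.6] [96.1 45. ] 3.9 z [ 94.5 106.7 123.1]
ttray [439, 186, 27, 34, 631] c [ 538.  -368.9] [95.9 46.5] 2.2 z [ 88.  154.4 173.3]
ttray [377, 219, 19, 33, 520] c [ 444.8 -177.2] [95.7 44.3] 3.4 z [ 94.9 106.  123.4]
ttray [441, 232, 17, 13, 118] c [ 446.5 -355.4] [27.1 51.2] 36.8 z [120.2 128.6 138.4]
```

View pics/c4.png

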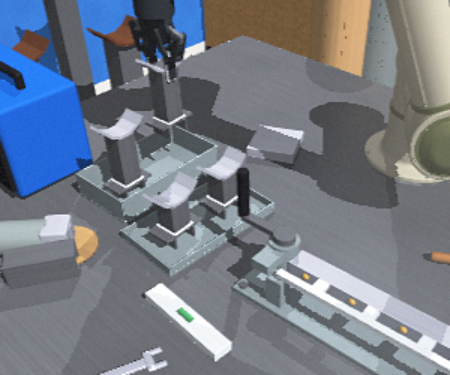

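The second tall stand hangs at about (168,95), above the free half of the deep tray. I lower it.

Call:
apply_moves:
  targets:
    - [30, [0, -1, -25], [0, 0, 0]]
    - [30, [0, -1, -50], [0, 0, 0]]
    - [30, [0, -1, -70], [0, 0, 0]]
    - [30, [0, -1, -83], [0, 0, 0]]
    - [30, [0, -1, -88], [0, 0, 0]]
    - [30, [0, -1, -92], [0, 0, 0]]
    - [30, [0, -1, -94], [0, 0, 0]]
    - [30, [0, -1, -94], [0, 0, 0]]

```text
time_s: 33.45
eef_pos: [415.1, -372.3, 125.2]
ee_rot: [0.0, -0.032, 0.999, -0.001]
force: [-0.4, -0.3, -2.1]
grip_width: 0.493
grip_force: 96.1
```

Call:
apply_moves:
  targets:
    - [30, [0, 0, -1], [0, 0, 0]]
    - [30, [0, 0, -1], [0, 0, 0]]
    - [65, [0, 0, -1], [0, 0, 0]]
    - [65, [0, 0, -1], [0, 0, 0]]
    - [65, [0, 0, -1], [0, 0, 0]]
    - [65, [0, 0, -1], [0, 0, 0]]
    - [65, [0, 0, 30], [0, 0, 0]]
    - [65, [0, 0, 70], [0, 0, 0]]
    - [65, [0, 0, 110], [0, 0, 0]]
    - [75, [0, 0, 140], [0, 0, 0]]
    - [85, [10, 45, 140], [0, 0, 0]]
    - [85, [25, 90, 140], [0, 0, 0]]
    - [85, [40, 135, 140], [0, 0, 0]]
    - [85, [55, 180, 140], [0, 0, 0]]
    - [85, [70, 225, 140], [0, 0, 0]]
    - [85, [85, 270, 140], [0, 0, 0]]
    - [85, [94, 314, 140], [0, 0, 0]]
    - [85, [94, 314, 140], [0, 0, 0]]
    - [85, [94, 314, 140], [0, 0, 0]]

```text
time_s: 35.35
eef_pos: [508.9, -57.3, 264.3]
ee_rot: [0.0, -0.033, 0.999, -0.0]
force: [0.1, -0.0, -1.0]
grip_width: 0.994
grip_force: 0.0
```

```bash
python3 look.py
```

```text
[508.9 -57.3 264.3] 0.9937258297940584 35.35
sjig [307, 162, 9, 27, 206] c [512.1 -56. ] [18.1 20.2] 43.4 z [119.8 156.7 185. ]
stray [244, 108, 32, 43, 687] c [ 413.9 -368.3] [96.7 49.7] 5.0 z [ 69.8 129.  169.5]
stray [210, 122, 35, 45, 778] c [ 539.4 -367.7] [95.8 51.4] 7.6 z [ 69.6 131.4 169.1]
stray [281, 148, 33, 32, 506] c [ 445.6 -175.7] [95.2 46.8] 5.7 z [ 66.6 100.2 120.6]
stray [245, 164, 37, 35, 594] c [ 568.1 -182.5] [96.7 48.9] 4.1 z [ 67.  101.1 121. ]
ttray [380, 177, 18, 33, 217] c [ 568.3 -184.6] [96.1 44.7] 6.4 z [ 98.6 113.7 124.6]
ttray [439, 186, 27, 34, 635] c [ 537.7 -368.8] [95.9 47.5] 4.4 z [ 85.5 154.7 172.7]
ttray [377, 219, 19, 33, 512] c [ 444.7 -177.6] [95.2 45.3] 3.0 z [ 95.2 106.5 123.6]
ttray [440, 230, 27, 34, 643] c [ 412.7 -369.6] [94.6 46.7] 2.6 z [ 91.2 154.6 173. ]
```

All four stands are in their trays. Now I take the handle and shut it.

Call:
apply_moves:
  targets:
    - [85, [1, -0.5, -40], [0, 0, 0]]
    - [85, [1, -0.5, -80], [0, 0, 0]]
    - [85, [1, -0.5, -116], [0, 0, 0]]
    - [85, [1, -0.5, -116], [0, 0, 0]]
    - [10, [1, -0.5, -116], [0, 0, 0]]
    - [10, [1, -0.5, -116], [0, 0, 0]]
    - [10, [1, -0.5, -116], [0, 0, 0]]
    - [10, [1, -0.5, -116], [0, 0, 0]]
    - [10, [1, -0.5, -116], [0, 0, 0]]
    - [10, [1, -0.5, -116], [0, 0, 0]]
    - [10, [1, -0.5, -116], [0, 0, 0]]
  squeeze: 30

```text
time_s: 36.55
eef_pos: [510.3, -58.9, 149.3]
ee_rot: [0.001, -0.032, 0.999, -0.001]
force: [-2.2, -1.9, 5.7]
grip_width: 0.25
grip_force: 29.5
```

Call:
apply_moves:
  targets:
    - [10, [-11.6, 0, 0], [0, 0, 0]]
    - [10, [-23, 1.5, 0], [0, 0, 0]]
    - [10, [-34, 4.4, 0], [0, 0, 0]]
    - [10, [-45, 8.8, 0], [0, 0, 0]]
    - [10, [-55, 14.6, 0], [0, 0, 0]]
    - [10, [-64, 21.6, 0], [0, 0, 0]]
    - [10, [-72.4, 29.8, 0], [0, 0, 0]]
    - [10, [-79.5, 39, 0], [0, 0, 0]]
    - [10, [-85.3, 49, 0], [0, 0, 0]]
    - [10, [-90, 59.6, 0], [0, 0, 0]]
    - [10, [-93, 71, 0], [0, 0, 0]]
    - [10, [-94.3, 82.3, 0], [0, 0, 0]]
    - [10, [-94.5, 88, 0], [0, 0, 0]]
    - [10, [-94.5, 88, 0], [0, 0, 0]]
    - [10, [-94.5, 88, 0], [0, 0, 0]]
    - [10, [-94.5, 88, 0], [0, 0, 0]]

```text
time_s: 38.15
eef_pos: [413.9, 25.4, 148.3]
ee_rot: [-0.002, -0.032, 0.999, -0.005]
force: [-13.9, -35.9, 4.0]
grip_width: 0.246
grip_force: 33.2
```

Call:
apply_moves:
  targets:
    - [10, [1, -4, 0], [0, 0, 0]]
    - [85, [1, -4, 0], [0, 0, 0]]
    - [85, [1, -4, 0], [0, 0, 0]]
    - [85, [1, -4, 0], [0, 0, 0]]
    - [85, [1, -4, 0], [0, 0, 0]]
    - [85, [1, -4, 40], [0, 0, 0]]
    - [85, [1, -4, 80], [0, 0, 0]]
    - [85, [1, -4, 120], [0, 0, 0]]
    - [85, [-40, -4, 130], [0, 0, 0]]
    - [85, [-85, 0, 130], [0, 0, 0]]
    - [85, [-110, 0, 130], [0, 0, 0]]
    - [85, [-110, 0, 130], [0, 0, 0]]
    - [85, [-110, 0, 130], [0, 0, 0]]

```text
time_s: 39.45
eef_pos: [305.6, 29.6, 278.6]
ee_rot: [0.001, -0.032, 0.999, -0.0]
force: [-0.2, -0.8, -0.5]
grip_width: 0.996
grip_force: 0.0
```

```bash
python3 look.py; cd pics; python3 -c "
import cv2,glob,os
f=max(glob.glob('scene_*'),key=os.path.getmtime);cv2.imwrite('c5.png',cv2.resize(cv2.imread(f)[50:350,150:520],None,fx=2,fy=2))"
```

```text
[305.6  29.6 278.6] 0.995818529994407 39.45
sjig [356, 159, 10, 27, 217] c [416.8  26.7] [18.3 21.7] 25.9 z [119.3 156.1 185.2]
stray [244, 108, 32, 43, 692] c [ 413.7 -367.8] [93.8 49.7] 5.2 z [ 69.1 129.9 169.3]
stray [210, 122, 35, 45, 781] c [ 538.1 -368.1] [95.1 48.1] 6.3 z [ 68.8 131.4 169. ]
stray [281, 148, 33, 32, 505] c [ 446.9 -175.3] [94.9 47.2] 5.1 z [ 66.9 100.3 120.5]
stray [245, 164, 37, 35, 593] c [ 569.5 -181.6] [94.8 46.9] 5.6 z [ 66.7 100.8 120.8]
tjig [314, 241, 8, 8, 50] c [412.4  25.6] [19.5 19.5] 0.7 z [163.2 185.4 188.9]
ttray [379, 177, 19, 33, 503] c [ 568.  -182.6] [95.8 45.8] 4.4 z [ 94.7 106.5 123.3]
ttray [439, 186, 27, 34, 632] c [ 537.7 -368.6] [95.5 48. ] 2.9 z [ 86.4 154.9 173.1]
ttray [377, 219, 19, 33, 518] c [ 444.8 -177.4] [95.6 45.1] 3.2 z [ 93.9 106.1 124.3]
ttray [440, 230, 27, 34, 641] c [ 412.5 -369.3] [93.8 46.7] 1.9 z [ 91.3 154.  172.8]
```

View pics/c5.png

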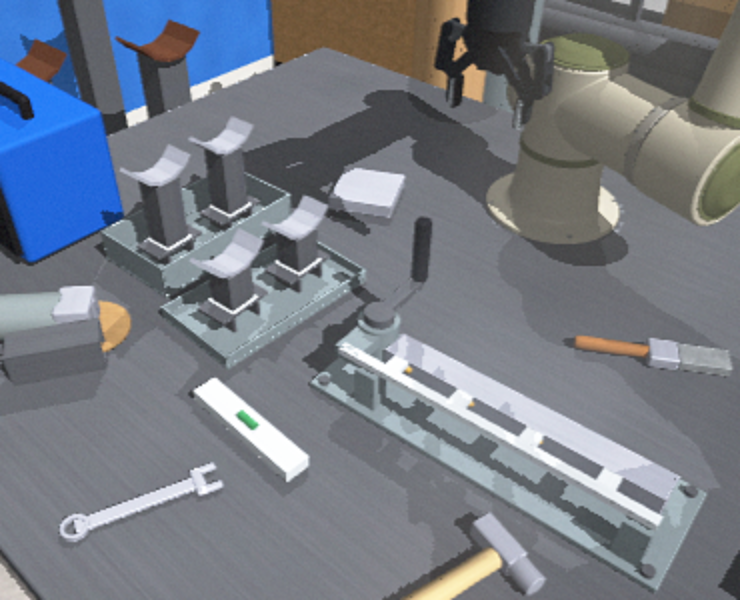

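The handle points back along the jig's -x: its grip is at (422,250), and the open-to-shut chord matches 90°. All 4 stands are upright in the right trays, and the level is untouched at (250,428). I hand it in.

```bash
python3 -c "
from rig import ctrl
print(ctrl.finish_job())"
```

```text
the job is handed in; nothing more can be done
None
```

The job is handed in: all four stands were there and stand upright, the two tall ones in the deep tray and the two short ones in the shallow tray, with the handle turned fully shut again and the spirit level untouched.

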